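Start the lead former from its switch boxes

ROBOT

A 7-joint arm with a two-finger parallel gripper is mounted at the origin on the work surface. World frame = base frame: x ahead of the robot, y to its left, z up, the work surface at z = 0. Lengths are in m, angles in rad, forces in N, time in s.
With the tool pointing down it reaches from about 0.4 to 0.9 m from the base axis. Payload 5.6 kg.
Tool frame: the origin (TCP) lies midway between the tips of the shut fingers; the grasp point (between the pads) lies 19 mm behind it; z points along the fingers, y is the line along which they close (so a half turn about z gives the same grasp; the last joint's range is limited). The gripper opens to 92 mm and grips with 3 to 60 N. Pads are 20 mm wide; open, the fingers measure 128 mm over their backs; the gripper's body (75 mm by 189 mm) begins 69 mm behind the grasp point.
Start: joints at [-1.175, 0.468, -0.012, 1.603, 0.006, 1.071, -0.056], TCP at [0.276, 0.588, 0.215] pointing down, gripper open.
Joint ranges: [-2.53, 2.53], [-0.31, 2.02], [-1.57, 1.55], [0.28, 2.44], [-1.29, 4.43], [0.15, 1.84], [-2.92, 2.92]. Speed limits (rad/s): [2.57, 2.57, 3.14, 3.14, 3.14, 3.14, 3.14].

INTERFACE

Orientations are given as a 3x3 rotation matrix whose columns are the frame's x, y, z axes.
In Python, from station import env, effector, solver, viewer, workorder, search_frame, tip_of gives the robot as it stands. Calls block until the motion is done:
- env.reach(position, orientation): joint-space move of the TCP to a pose.
- env.movel(position, frame=None, rate=0.15): straight line of the TCP; frame=None keeps the orientation; rate is the mean speed in m/s.
- env.goto_joints(angles): joint-space move.
- effector.release() and effector.grasp(squeeze=None): open the fingers fully, or close them until they stop; squeeze is the grip in N (None keeps the last).
- env.pause(seconds).
- solver.inverse_kinematics(position, orientation): joint angles nearest the present ones, or None.
- env.sense(): the state.
- viewer.read_camera(name): name is "scene" or "top" or "wrist"; returns (picture, depth): 400x640x3 uint8, red, green, blue; 400x640 float32, m along the optical axis (not along the pixel's ray), 0 where there is no reading.
- viewer.camera_info(name): a dict with "intrinsics" (3x3 intrinsics, pixels), "eye" and "rotation" of the camera in the world; the wrist camera has in their place "T_tool_cam" (4x4, takes a point from camera to tool coordinates, whose origin is the TCP and whose axes are the flange's). Camera axes: x right, y up, looking along -z (the intrinsics and any distortion apply to the point x, -y, -z); pixel columns grow to the right and rows downward; lengths in m; the calibration is good to about 2 mm. A picture is of the moment at which its call begins: read the wrist's pose just before it. camera_info takes no time and is no camera call.
A pose or a line that the arm cannot do raises env.PlanningError and nothing moves.
- workorder.finish_job(): hands the job in; it is judged then, once.
Trained networks look in the newest picture that a camera, given by its name, has taken for a name from the list of things; names that differ only in an ending like _2 or _b are one class to them, and where a whole thing is asked for, a point or a joint stands for the part that bears it (a point fixed in the world has none). Each returns a list of dicts, best first, with "score" (0 to 1); they miss things now and then, are a little off and sometimes report something else, mostly with a low value. They report only what shows in the picture. A call takes as long as a camera call. They do not tell look-alikes from the thing itself.
- search_frame(camera, name): "at" ([x, y, z] in m, in world coordinates, good to about 4 mm: the middle of the surface that is visible of it).
- tip_of(camera, name): "at" ([x, y, z] in m, in world coordinates, good to about 4 mm: a listed point, or the origin of a listed thing).
The state is a dict: "t": time; "joint_positions": joint angles; "joint_velocities": joint speeds; "tau": joint torques, N m; "ee_pos": TCP position; "tcp_rot": TCP orientation; "wrist_force": force on the tool from outside, world axes, zero at the start; "moment": the same for the moment, N m; "gripper_width": finger opening in m; "grasp_force": force on a finger pad.
Only numpy, scipy, OpenCV 4.12 (cv2) and the standard library are available. Lean on these libraries where they do the work, as an engineer would, in place of code of your own. Each camera call takes 0.05 s, during which the arm holds its last target. There are 200 camera calls.

TASK

Start up the lead-forming machine from its switch boxes, in this order: press the raised end of the large rocker fully down so that it stays on, then push the square key fully home so that it stays in, then press the large round mushroom button all the way down for a moment and let it spring back. Only press: leave the boxes standing where they are, do not press the small round button, and leave everything else on the bench alone.

Things in the scene. Friction and masses are not known exactly. Their poses are not given: they have to be found in the camera images.
- rocker_box: loose grey switch box 96 x 76 (own x, y), flat top 45 high, 0.7 to 1.2 kg; origin: centre of underside; yaw within 0.45 rad of the base axes. On top: large black rocker, a shallow V 72 long along the box's x, 36 wide, pivoted at the centre 57 above the bench; off: the half towards the box's +x is raised (end 76 above the bench), the other half level
- rocker_press (a point): the point to press, in the middle of the raised face of the rocker, 25 from the pivot, moving with it: about 71 above the bench and 21 from the box's centre along its +x when off; 62 above the bench and 25 from the centre when fully on (that half then lies level). The axes are the rocker's
- rocker (a joint): rocker angle in rad: 0 to 0.05 at first (off), 0.4 fully on. Needs about 4 N at the press point and stays where it is left
- key_box: loose grey switch box 96 x 76 (own x, y), flat top 45 high, 0.7 to 1.2 kg; origin: centre of underside; yaw within 0.45 rad of the base axes. On top: one square black key, 38 x 38, at the centre, in a collar 8 high
- key_top (a point): centre of the top of the square key: about 67 above the bench at first, 58 when fully home
- key (a joint): depth of the square key in m: 0 to 0.0015 at first, 0.009 fully home. Needs about 5 N and stays where it is left (no spring)
- mushroom_box: loose grey switch box 96 x 76 (own x, y), flat top 45 high, 0.7 to 1.2 kg; origin: centre of underside; yaw within 0.45 rad of the base axes. On top: one large round black mushroom button, 44 across, at the centre
- mushroom_top (a point): centre of the top of the mushroom button: 77 above the bench when up, 68 when fully down
- mushroom (a joint): depth of the mushroom button in m: 0 up, 0.009 fully down. A spring of 2 N at the top and 6 N fully down brings it back up
- small_box: loose grey switch box 96 x 76 (own x, y), flat top 45 high, 0.7 to 1.2 kg; origin: centre of underside; yaw within 0.45 rad of the base axes. On top: one small round black button, 18 across, at the centre; not to be pressed
- small_top (a point): centre of the top of the small button, 61 above the bench
- small_button (a joint): depth of the small button in m: 0 up, 0.005 down (2 to 4 N, springs back)
- solder_spool: bystander to leave alone: aluminium spool, 48 across, 44 high; origin: centre of its underside
- capacitor: bystander to leave alone: upright round black capacitor, 32 across, 42 high; origin: centre of its underside
- resistor_carton: bystander to leave alone: open carton of resistors, 100 x 200, 60 high; origin: centre of its underside
- board_frame: bystander to leave alone: flat aluminium frame with a green circuit board, 180 x 260, 26 high; origin: centre of its underside
- parts_bin: bystander to leave alone: open black bin, 120 x 100, 50 high; origin: centre of its underside
- pen_cup: bystander to leave alone: grey cup, 66 across, 80 high; origin: centre of its underside
- screwdriver: bystander to leave alone: blue-handled screwdriver, 170 long, lying along its own x
Not all that is in view belongs to the job. Leave any red or yellow look-alike of the rocker_box alone.

How it is judged:
On the way, in this order (a step that is already met when the one before it is completed fails the run):
1. the rocker is fully on (value of joint rocker above 0.35 rad), for 0.15 s.
2. the square key is fully home (value of joint rocker above 0.35 rad and value of joint key above 0.0072 m), for 0.15 s.
3. the mushroom button is fully down (all of step 2 and value of joint mushroom above 0.0072 m), for 0.1 s.
At the end, for the whole second after the job is handed in: Rocker on (over 0.35 rad), square key home (over 7.2 mm), mushroom button has been down (over 7.2 mm) and is up again (under 1.5 mm), small button up (under 1.5 mm); the four boxes upright (0.05 rad), still and within 30 mm of where they stood (all of step 2 and value of joint each of mushroom, small_button below 0.0015 m and height (world z) of each of rocker_box, key_box, mushroom_box, small_box below 0.005 m and distance of each of rocker_box, key_box, mushroom_box, small_box from where it was at the start of the episode below 0.03 m and angle between each of rocker_box, key_box, mushroom_box, small_box's own z axis and vertical below 0.05 rad and linear speed of each of rocker_box, key_box, mushroom_box, small_box below 0.02 m/s); the robot touches nothing.
It fails at once if the square key is pressed before the rocker is on (value of joint key above 0.004 m and not (value of joint rocker above 0.3 rad)).
It fails at once if the mushroom button is pressed before the square key is home (value of joint mushroom above 0.003 m and not (value of joint key above 0.0065 m)).
It fails at once if the small round button is pressed (value of joint small_button above 0.002 m).
It fails at once if a switch box is lifted, tipped or slid more than 30 mm (height (world z) of any of rocker_box, key_box, mushroom_box, small_box above 0.01 m or distance of any of rocker_box, key_box, mushroom_box, small_box from where it was at the start of the episode above 0.03 m or angle between any of rocker_box, key_box, mushroom_box, small_box's own z axis and vertical above 0.15 rad).
It fails at once if a bystander is moved more than 25 mm (distance of any of solder_spool, capacitor, screwdriver, resistor_carton, board_frame, parts_bin, pen_cup from where it was at the start of the episode above 0.025 m).
It also fails if it takes over 43 s, if anything falls off the work surface, if the arm or the gripper's body presses on something with over 40 N, if the wrist force passes 120 N, or if a joint passes its speed limit or range.

## Working session

There is one attempt and no reset: what is moved stays moved. The work goes in short steps, each a Python script; the robot and the scene stay as the last script left them, time stands still between calls to the robot, and variables do not carry over. Pictures are saved under pics/ and viewed, at most 10 in all, crops included, and the job is handed in when it is done.

```bash
mkdir -p pics; ls; python3 - <<'E'
from station import *
import cv2,numpy as np
for c in ("scene","top"):
    p,d=viewer.read_camera(c); cv2.imwrite(f"pics/{c}0.png",p[:,:,::-1])
    for n in ("rocker_press","key_top","mushroom_top","small_top","rocker_box","key_box","mushroom_box","small_box"):
        print(c,n,[(np.round(r["at"],3).tolist(),round(r["score"],2)) for r in tip_of(c,n)])
    print({k:np.round(v,3).tolist() for k,v in viewer.camera_info(c).items() if k!='name' and not isinstance(v,str)})
s=env.sense();print(s["t"],s["ee_pos"],s["tcp_rot"],s["gripper_width"])
E
```

```text
pics
scene rocker_press [([0.437, -0.181, 0.072], 0.83), ([0.363, -0.048, 0.074], 0.7), ([0.274, -0.252, 0.073], 0.68), ([0.598, -0.099, 0.07], 0.54)]
scene key_top [([0.459, 0.343, 0.069], 0.45), ([0.452, 0.239, -0.0], 0.19)]
scene mushroom_top []
scene small_top [([0.535, -0.369, 0.065], 0.6), ([0.461, 0.34, 0.002], 0.58), ([0.594, -0.539, 0.002], 0.3), ([0.58, -0.244, 0.002], 0.18)]
scene rocker_box [([0.424, -0.162, -0.002], 0.93), ([0.292, -0.265, 0.002], 0.69), ([0.358, -0.025, 0.0], 0.65)]
scene key_box [([0.462, 0.341, -0.0], 0.79), ([0.541, 0.126, -0.001], 0.56)]
scene mushroom_box [([0.541, 0.129, 0.0], 0.79)]
scene small_box [([0.538, -0.366, 0.002], 0.95)]
{'intrinsics': [[466.998, 0.0, 319.706], [0.0, 466.998, 194.006], [0.0, 0.0, 1.0]], 'eye': [0.946, -0.859, 0.967], 'rotation': [[0.881, -0.336, 0.333], [0.473, 0.617, -0.629], [0.006, 0.711, 0.703]]}
top rocker_press [([0.596, -0.1, 0.068], 0.96), ([0.436, -0.181, 0.07], 0.93)]
top key_top []
top mushroom_top [([0.54, 0.131, 0.08], 0.79)]
top small_top [([0.596, -0.535, -0.001], 0.58), ([0.533, -0.366, 0.064], 0.4), ([0.537, -0.368, -0.0], 0.19)]
top rocker_box [([0.294, -0.264, -0.002], 0.87), ([0.359, -0.025, 0.001], 0.67), ([0.424, -0.169, -0.0], 0.65), ([0.571, -0.109, 0.002], 0.62)]
top key_box [([0.459, 0.34, 0.003], 0.72), ([0.805, 0.039, -0.003], 0.49)]
top mushroom_box [([0.541, 0.131, 0.002], 0.68)]
top small_box [([0.534, -0.367, 0.003], 0.97)]
{'intrinsics': [[373.848, 0.0, 316.386], [0.0, 373.848, 194.956], [0.0, 0.0, 1.0]], 'eye': [0.445, -0.07, 0.984], 'rotation': [[-0.015, 0.994, -0.113], [-1.0, -0.012, 0.029], [0.027, 0.113, 0.993]]}
0.9 [0.2762078  0.58840752 0.21461259] [[-9.05234523e-01  4.24912288e-01  7.98737726e-05]
 [ 4.24912293e-01  9.05234522e-01  5.42043464e-05]
 [-4.92724035e-05  8.30069935e-05 -9.99999995e-01]] 0.0922454554740067
```

View pics/scene0.png

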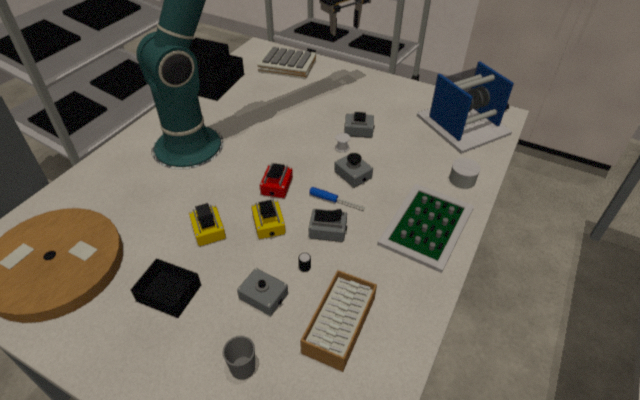

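View pics/top0.png

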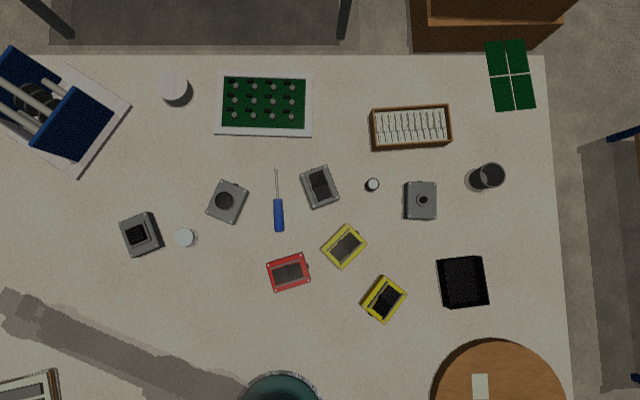

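The scene shows four rocker look-alikes. The grey one is at top (320,187) / scene (328,223). The red one is at top (288,272), and the yellow ones are at (344,246) and (384,298). I choose the grey one. The key is at top (140,235), the mushroom at (225,200) and the small button at (422,200). Next I'll measure poses from depth and check a close crop.

```bash
cat > h.py <<'E'
from station import *
import cv2,numpy as np
def cloud(c,T=None):
    p,d=viewer.read_camera(c);i=viewer.camera_info(c);K=np.array(i["intrinsics"])
    v,u=np.mgrid[:400,:640]
    P=np.dstack([(u-K[0,2])/K[0,0]*d,-(v-K[1,2])/K[1,1]*d,-d])
    if T is None: W=P@np.array(i["rotation"]).T+i["eye"]
    else: W=P@T[:3,:3].T+T[:3,3]
    W[d<=0]=np.nan
    return p,W
def boxfit(W,c,r=.075,lo=.035):
    m=(np.hypot(W[...,0]-c[0],W[...,1]-c[1])<r)&(W[...,2]>lo)
    (cx,cy),(w,h),a=cv2.minAreaRect((W[m][:,:2]*1000).astype(np.float32))
    if w<h: a+=90
    a=(a+45)%180-45
    return (round(cx),round(cy)),(round(w),round(h)),round(np.radians(a),3),W[m]
E
python3 - <<'E'
from h import *
for c in("scene","top"):
    p,W=cloud(c)
    for n,q in dict(rocker=(.571,-.105),key=(.46,.341),mush=(.541,.13)).items():
        b=boxfit(W,q);P=b[3];t=P[P[:,2]>(.054 if n!='mush' else .065)]
        print(c,n,b[:3],len(P),"top",len(t),np.round(np.median(t,0),3),np.round((t[:,:2].max(0)+t[:,:2].min(0))/2,3),"zmax",P[:,2].max().round(3))
        if n=='rocker':
            for x in np.arange(.52,.64,.01):
                k=P[abs(P[:,0]-x)<.005]; k=k[k[:,2]>.053]
                if len(k): print(x.round(2),np.round(np.median(k,0),3))
    u,v=((328,223) if c=="scene" else (320,187))
    k=cv2.resize(p[v-40:v+40,u-50:u+50,::-1],None,fx=4,fy=4,interpolation=3)
    if c=="scene": A=k
cv2.imwrite("pics/crop1.png",np.hstack([A,k]))
E
```

```text
scene rocker ((575, -111), (96, 78), np.float64(0.353)) 839 top 380 [ 0.576 -0.115  0.062] [ 0.575 -0.111] zmax 0.077
0.53 [ 0.533 -0.1    0.056]
0.54 [ 0.542 -0.111  0.061]
0.55 [ 0.551 -0.123  0.061]
0.56 [ 0.56  -0.121  0.061]
0.57 [ 0.569 -0.117  0.061]
0.58 [ 0.58  -0.117  0.063]
0.59 [ 0.59  -0.114  0.067]
0.6 [ 0.599 -0.106  0.071]
0.61 [ 0.607 -0.116  0.069]
0.62 [ 0.618 -0.119  0.055]
scene key ((459, 339), (96, 85), np.float64(0.396)) 458 top 118 [0.462 0.334 0.064] [0.463 0.335] zmax 0.071
scene mush ((538, 125), (79, 102), np.float64(-0.419)) 612 top 133 [0.54  0.119 0.075] [0.54  0.123] zmax 0.081
top rocker ((576, -106), (96, 76), np.float64(0.35)) 1110 top 532 [ 0.574 -0.106  0.062] [ 0.575 -0.106] zmax 0.077
0.53 [ 0.532 -0.096  0.057]
0.54 [ 0.542 -0.104  0.06 ]
0.55 [ 0.55  -0.116  0.061]
0.56 [ 0.56  -0.11   0.061]
0.57 [ 0.57  -0.107  0.061]
0.58 [ 0.58  -0.104  0.063]
0.59 [ 0.59  -0.099  0.067]
0.6 [ 0.6   -0.099  0.072]
0.61 [ 0.608 -0.109  0.069]
0.62 [ 0.619 -0.115  0.055]
top key ((460, 344), (97, 78), np.float64(0.393)) 1247 top 328 [0.46  0.341 0.066] [0.461 0.344] zmax 0.071
top mush ((540, 130), (77, 96), np.float64(-0.415)) 1161 top 258 [0.538 0.128 0.076] [0.54  0.129] zmax 0.08
```

View pics/crop1.png

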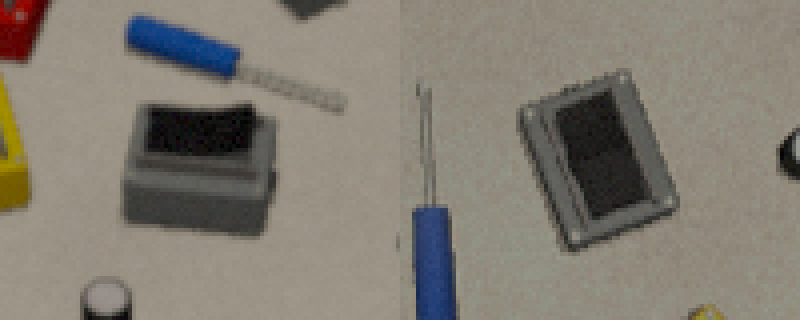

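The crop shows the grey rocker box with its raised end towards world +x (the right end in the scene view, the upper end in the top view). Both cameras agree on the pose: centre (0.575,-0.108), yaw 0.35. Next I close the fingers, hover and take one wrist look.

```bash
cat >> h.py <<'E'
def down(yaw):
    x=np.array([np.cos(yaw),np.sin(yaw),0]);z=np.array([0,0,-1.]);return np.column_stack([x,np.cross(z,x),z])
def best(pos,yaw):
    q0=np.array(env.sense()["joint_positions"]);o=[]
    for k in (0,np.pi):
        q=solver.inverse_kinematics(pos,down(yaw+k))
        if q is not None:o.append((abs(np.array(q)-q0).max(),k))
    return down(yaw+min(o)[1])
def wristcloud():
    s=env.sense();T=np.eye(4);T[:3,:3]=s["tcp_rot"];T[:3,3]=s["ee_pos"]
    return cloud("wrist",T@np.array(viewer.camera_info("wrist")["T_tool_cam"]))
def press(xy,ztop,zend,fmax):
    env.movel([*xy,ztop+.012],rate=.12);f0=env.sense()["wrist_force"][2];z=ztop+.012
    while True:
        z-=.0015;env.movel([*xy,z],rate=.03);s=env.sense();f=s["wrist_force"][2]-f0
        if f>fmax or z<zend-.006: break
    print("z",s["ee_pos"].round(4),"cmd",round(z,4),"f",round(f,1),"t",s["t"]);return z
E
python3 - <<'E'
from h import *
effector.grasp()
R=best([.595,-.100,.2],.35);env.reach([.595,-.100,.2],R)
s=env.sense();print(s["t"],s["ee_pos"],s["gripper_width"],s["wrist_force"])
p,W=wristcloud();cv2.imwrite("pics/w1.png",p[:,:,::-1])
b=boxfit(W,(.575,-.107));print(b[:3])
print([(r["at"],r["score"]) for r in tip_of("wrist","rocker_press")])
E
```

```text
5.0333 [ 0.59530543 -0.09867879  0.19987457] 0.0005318631473651615 [-0.21773975  0.17451853  0.6696229 ]
((579, -105), (101, 125), np.float64(1.898))
[([0.4366, -0.1832, 0.0707], 0.97), ([0.5946, -0.0978, 0.0712], 0.81), ([0.5772, -0.2408, -0.0015], 0.29)]
```

View pics/w1.png

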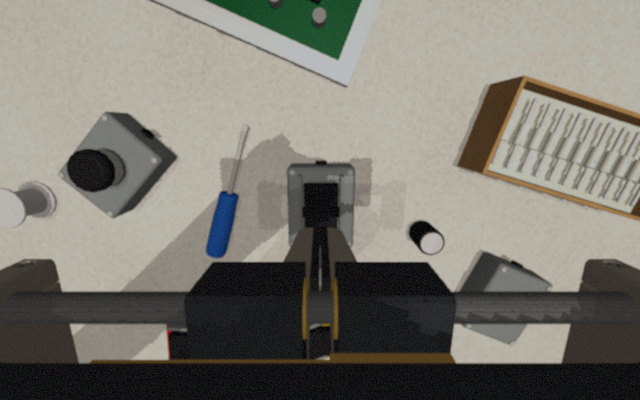

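The wrist view shows the grey rocker box at (320,200), aligned under the shut fingers with its raised half ahead. The detected press point (0.595,-0.098,0.071) matches. Pressing now.

```bash
python3 - <<'E'
from h import *
xy=(.597,-.099)
press(xy,.076,.062,14);env.pause(.25)
env.movel([*xy,.2],rate=.2)
p,W=cloud("top");P=boxfit(W,(.575,-.107));print(P[:3])
P=P[3];c,s_=np.cos(.35),np.sin(.35);D=P[:,:2]-[.575,-.107];u=D@[c,s_];v=D@[-s_,c]
for x in np.arange(-.035,.04,.01):
    k=(abs(u-x)<.005)&(abs(v)<.012);print(round(x,3),np.median(P[k,2]).round(3) if k.any() else None)
print(env.sense()["t"])
E
```

```text
z [ 0.5973 -0.0989  0.062 ] cmd 0.0595 f 21.6 t 10.9667
((569, -101), (130, 135), np.float64(-0.351))
-0.035 0.587
-0.025 0.588
-0.015 0.587
-0.005 0.584
0.005 0.583
0.015 0.569
0.025 0.568
0.035 0.567
12.1167
```

The tip stopped at 62 mm with 21 N, which is the fully-on height. I'll check it again from the key hover, where the arm is clear of the view.

```bash
python3 - <<'E'
from h import *
xy=[.460,.342]
R=best([*xy,.17],.394);env.reach([*xy,.17],R)
for cam in("top","scene"):
    p,W=cloud(cam);b=boxfit(W,(.575,-.107));P=b[3];print(b[:3])
    c,s_=np.cos(.35),np.sin(.35);D=P[:,:2]-[.575,-.107];u=D@[c,s_];v=D@[-s_,c]
    print([np.median(P[(abs(u-x)<.005)&(abs(v)<.012),2]).round(3) for x in np.arange(-.035,.04,.01)])
viewer.read_camera("wrist");print([(r["at"],r["score"]) for r in tip_of("wrist","key_top")]);s=env.sense();print(s["t"],s["ee_pos"])
E
```

```text
((576, -106), (96, 76), np.float64(0.352))
[np.float64(0.047), np.float64(0.073), np.float64(0.069), np.float64(0.065), np.float64(0.061), np.float64(0.062), np.float64(0.061), np.float64(0.062)]
((575, -111), (96, 79), np.float64(0.358))
[np.float64(0.067), np.float64(0.071), np.float64(0.066), np.float64(0.063), np.float64(0.061), np.float64(0.061), np.float64(0.061), np.float64(0.047)]
[([0.4585, 0.3418, 0.0648], 0.83)]
14.0083 [0.46073368 0.34110434 0.17014292]
```

The rocker is on: its +x half lies level at 61–62 mm and the box hasn't moved. Now the key, then the mushroom.

```bash
python3 - <<'E'
from h import *
xy=[.460,.342]
press(xy,.066,.058,14);env.pause(.25);env.movel([*xy,.17],rate=.2)
xy=[.540,.129]
R=best([*xy,.17],0.);env.reach([*xy,.17],R)
p,W=cloud("top");b=boxfit(W,(.46,.342));P=b[3];k=np.hypot(P[:,0]-.46,P[:,1]-.342)<.012
print(b[:3],"key top z",np.median(P[k,2]))
viewer.read_camera("wrist");print([(r["at"],r["score"]) for r in tip_of("wrist","mushroom_top")]);s=env.sense();print(s["t"],s["ee_pos"])
E
```

```text
z [0.4602 0.3421 0.0583] cmd 0.057 f 15.1 t 18.425
((436, 298), (15, 33), np.float64(-0.293)) key top z nan
[([0.5367, 0.1291, 0.0768], 0.68)]
20.45 [0.53949629 0.13137364 0.16961469]
  return _methods._mean(a, axis=axis, dtype=dtype,
  ret = ret.dtype.type(ret / rcount)
```

```bash
python3 - <<'E'
from h import *
for cam in ("scene","wrist"):
    p,W=cloud("scene") if cam=="scene" else wristcloud()
    k=(np.hypot(W[...,0]-.462,W[...,1]-.338)<.012)&(W[...,2]>.03)&(W[...,2]<.1);print(cam,k.sum(),np.median(W[k][:,2]) if k.any() else None)
E
```

```text
scene 1 0.056718099273682765
wrist 377 0.058443034178231434
```

The key is home at 58 mm. Pressing the mushroom now.

```bash
python3 - <<'E'
from h import *
xy=[.539,.129]
press(xy,.077,.068,14);env.pause(.25);env.movel([*xy,.2],rate=.15)
env.reach([.35,.35,.25],best([.35,.35,.25],.4))
p,W=cloud("top")
for q,n in(((.575,-.107),"r"),((.54,.129),"m"),((.46,.342),"k")):
    k=(np.hypot(W[...,0]-q[0],W[...,1]-q[1])<.012)&(W[...,2]<.12);print(n,k.sum(),np.median(W[k][:,2]) if k.any() else None,boxfit(W,q)[:3])
s=env.sense();print(s["t"],s["wrist_force"])
E
```

```text
z [0.5394 0.129  0.0682] cmd 0.0665 f 21.3 t 25.125
r 69 0.06335611411987452 ((576, -106), (97, 76), np.float64(0.348))
m 71 0.0771990266328586 ((540, 130), (77, 96), np.float64(-0.421))
k 77 0.05811144326131201 ((447, 339), (124, 80), np.float64(0.365))
27.6 [ 0.27458956 -1.13394983  0.07991691]
```

All three checks pass: the mushroom went down to 68 mm and is back up at 77 mm, the key is home at 58 mm, and the rocker is on. Handing in.

```bash
python3 -c "
from station import *
print(workorder.finish_job())"
```

```text
the job is handed in; nothing more can be done
None
```

I pressed the rocker on, pushed the square key home, and pressed the mushroom button down (it sprang back up), in that order, and handed the job in at about 28 s; the hand-in returned no verdict.

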